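# Turn the orbital shaker down to speed 3 and start it

### The arm

A 6-joint arm with a two-finger parallel gripper is mounted at the origin on the work surface. World frame = base frame: x ahead of the robot, y to its left, z up, the work surface at z = 0. Lengths are in m, angles in rad, forces in N, time in s.
With the tool pointing down it reaches from about 0.275 to 0.875 m from the base axis. Payload 12.5 kg.
Tool frame: the origin (TCP) lies between the finger pads; the fingertips stand 25 mm ahead of it and the grasp point (between the pads) lies 6 mm ahead of it (arm.finger_overhang is the distance from the TCP to the fingertips, in m); z points along the fingers, y is the direction in which the jaws open and shut (so a half turn about z gives the same grasp; the last joint's range is limited). The gripper opens to 85 mm and grips with 20 to 120 N. Pads are 22 mm wide; open, the fingers measure 114 mm over their backs; the gripper's body (76 mm by 85 mm) begins 54 mm behind the grasp point. The pads swing forward as they close: fully open they stand 13 mm farther back than shut.
Start: joints at [1.071, 0.351, 1.652, -0, 1.139, -0.085], TCP at [0.222, 0.503, 0.256] pointing down, gripper open.
Joint ranges: [-2.75, 2.75], [-0.79, 2.1], [0.01, 2.65], [-1.57, 4.71], [0.07, 3.14], [-2.87, 2.87]. Speed limits (rad/s): [2.22, 2.22, 2.79, 3.14, 3.14, 3.14].

### API

Orientations are given as a unit quaternion [x, y, z, w].
In Python, from station import arm gives the robot as it stands.
- The arm moves only by the tool play_rows, never from a script. Its argument "steps" is a list of rows, each a list of 3 entries, a list of its own where there are three numbers: the shift along the tool's x, y, z in mm, then the turn, a rotation vector about the tool's x, y, z in rad, then the gripper command: -1 is shut, 1 is fully open, values between are in proportion. In form: [[[dx, dy, dz], [wx, wy, wz], fingers], ...]. A call has 1 to 20 rows; each row is the pose to reach, as a shift and turn from the pose commanded when the call began, along the tool's axes at that moment; what a row does not reach only later rows make up. A row lasts 1/10 s, in which the tool goes at most 50 mm and 8.59 degrees, less where a joint would pass 70% of its speed; a pose out of reach is approached as far as the arm can. A call with a gripper value outside its range is refused whole. The fingers move at their own pace and stop on an object; the grip force is fixed at half the most. Time passes only in rows, so rows that repeat a pose let the fingers close. It gives the time, the measured TCP pose, the force and the opening at its end, in the units of the state.
- arm.get_state(): the state, without advancing time (a new reading comes with each control period).
- arm.capture(name): name is "scene" or "top"; returns the picture (384x512x3 uint8, red, green, blue); there is no depth.
- arm.camera_info(name): a dict with "vfov" (degrees; the focal length in pixels is half the picture's height over the tangent of half this angle, whatever the lens; pixels are square), "cx", "cy" (the principal point, pixels), "distortion" ([k1, k2, p1, p2, k3] as OpenCV has them; the pictures are not rectified), "world_from_camera" (4x4, takes a point from camera to world coordinates). Camera axes: x right, y up, looking along -z (the intrinsics and any distortion apply to the point x, -y, -z); pixel columns grow to the right and rows downward; lengths in m; the calibration is good to about 2 mm. A picture is of the moment at which its call begins. camera_info takes no time and is no camera call.
- arm.job_done(): hands the job in, once; it reports no verdict.
The state is a dict: "time": time; "q": joint angles; "qvel": joint speeds; "effort": joint torques, N m; "ee_pos": TCP position; "orientation": TCP orientation; "ft_force": force on the tool from outside, world axes, zero at the start; "ft_torque": the same for the moment, N m; "width": opening from 0.0 (shut) to 1.0 (fully open).
Only numpy, scipy, OpenCV 4.12 (cv2) and the standard library are available. Lean on these libraries where they do the work, as an engineer would, in place of code of your own. Each camera call takes 0.05 s, during which the arm holds its last target.

### The job

The last user left the orbital shaker on a fast speed: pushing its teal speed selector lightly round with a fingertip, click it down to speed 3 (the third white tick up from the red off dot). Once it sits in that click, press the green start key right down and let it come back up. Do not pinch the selector, and leave the grey timer selector at its setting and everything else on the shaker and the bench where it stands.

Things in the scene. Friction and masses are not known exactly. Their poses are not given: they have to be found in the camera images.
- shaker: White orbital shaker, 345 mm deep (x), 310 wide (y), fixed to the bench. Origin on the bench below the middle of the control console; x points from console to deck (away from the robot at yaw 0), y to its left, z up. Console: x -65 to +60 mm, flat top 85 mm above the bench. Deck behind it (x 71 to 279 mm): mat 106, rim 117 mm above the bench, carrying plate, dishes and vial.
- speed (a joint): Angle of the teal speed selector (rad): 0 at off, growing clockwise seen from above, one click per 30 degrees, so speed n reads 0.5236 n; stops just beyond off and 8. A sprung roller snaps it into the nearer click, though within about 2 degrees of half-way it can hang; leaving a click takes about 0.14 N m (4 to 6 N near the bar's end). It starts between 4.6 and 8, so it must go anticlockwise.
- speed_axis (a point): Point on the vertical axis of the speed selector, 102 mm above the bench (half-way up its bar); at x 0, y +80 mm in the shaker's frame. Black round skirt 56 mm across, 86 to 92 mm above the bench; on it a straight teal bar 14 mm thick across the axis, 92 to 112 mm above the bench, reaching 33 mm from the axis at the pointer end, 31 mm at the other.
- speed_nose (a point): Centre of the white-lined pointer end of the speed selector's bar, 33 mm from the axis; turns with it. At speed n it points 120 - 30 n degrees anticlockwise (from above) from the shaker's x axis: speed 4 straight to the deck, 3 one click to the left of that. Round the dial a red dot marks off, white ticks 1 to 8.
- timer (a joint): Angle of the grey timer selector (rad): built like the speed selector, same steps and directions. To be left at its setting.
- timer_nose (a point): Centre of the pointer end face of the timer selector's bar, 33 mm from its axis, 102 mm above the bench. The timer's axis is at x 0, y -80 mm in the shaker's frame, 160 mm to the right of the speed selector's.
- start (a joint): Travel of the green start key (m): 0 up, 0.006 fully down; springs back by itself. Fully down takes 5 N.
- start_top (a point): Centre of the top face of the green start key: 24 mm across, 107 mm above the bench, in a grey collar 40 mm across and 97 mm high above the bench; in the shaker's frame at x -12 mm, y 0, between the two selectors.
- plate: Lidded white well plate, 86 x 128 x 17 mm, lying on the right of the deck; origin at the centre of its underside. Bystander.
- dishes: Two stacked round culture dishes, 90 mm across, 31 mm high, on the left of the deck; origin at the centre of the underside. Bystander.
- vial: Amber sample vial with white cap, 28 mm across, 45 mm tall, standing on the deck near the console; origin at the centre of its underside. Bystander.
- reagent: Clear reagent bottle with blue cap, 70 mm across, 150 mm tall, on the bench to the left; origin at the centre of its underside. Bystander.
- tipbox: Pipette tip box, dark with pale lid, 85 x 125 x 67 mm, on the bench to the right; origin at the centre of its underside. Bystander.

How it is judged:
By the outcome, as a careful person would: the job done as asked, in the order asked, and still so for the second after the job is handed in, with the robot touching nothing.
It also fails if it takes over 38 s, if anything falls off the work surface, if the arm or the gripper's body presses on something with over 40 N, if the wrist force passes 120 N, or if a joint passes its speed limit or range.

## Working session

There is one attempt and no reset: what is moved stays moved. The work goes in short steps, Python scripts to look and compute and a tool call to move; the robot and the scene stay as the last step left them, time stands still between calls to the robot, and variables do not carry over. Pictures are saved under pics/ and viewed, and the job is handed in when it is done.

Besides the shell and the picture viewer there is one more tool, called after "Request:" as a command line: name --argument value ..., lists and objects as JSON in quotes. play_rows: Moves the arm, as the interface text tells. Its arguments: {"type":"object","properties":{"steps":{"type":"array","items":{"type":"array"}}},"required":["steps"]}

```bash
mkdir -p pics
python3 - <<'E'
from station import arm
import cv2,numpy as np
s=arm.get_state()
print(s)
for n in("scene","top"):
    im=arm.capture(n); cv2.imwrite(f"pics/{n}0.png",im[:,:,::-1]); print(n,arm.camera_info(n))
print(arm.finger_overhang)
E
```

```text
{'time': 0.0, 'q': array([ 1.07138808e+00,  3.51257901e-01,  1.65243195e+00, -3.24571241e-05,
        1.13908367e+00, -8.45984929e-02]), 'qvel': array([ 1.05250561e-03, -1.18329505e-04,  7.85140910e-05,  4.64093940e-04,
       -3.24931342e-04, -2.05628989e-03]), 'effort': array([-1.05017694e-03, -5.06088495e+01, -2.91404951e+01, -1.27944541e-04,
        4.53713161e-03,  6.25116172e-06]), 'ee_pos': array([0.2214959 , 0.50309789, 0.25574355]), 'orientation': array([ 2.05914401e-01,  9.78569829e-01, -5.69682279e-04, -1.55857208e-04]), 'ft_force': array([0.12605279, 0.00229023, 0.56567195]), 'ft_torque': array([-0.05568349, -0.01102434, -0.01949845]), 'width': 0.9996928672178015}
scene {'vfov': 46.39396830317094, 'cx': 251.03346464350463, 'cy': 189.40828653295998, 'distortion': array([-0.0250022,  0.       ,  0.       ,  0.       ,  0.       ]), 'world_from_camera': array([[ 0.86082343, -0.41799864,  0.29027601,  1.04225458],
       [ 0.50887531,  0.70098477, -0.49966617, -0.66565894],
       [ 0.00538072,  0.57783864,  0.8161333 ,  1.15481313],
       [ 0.        ,  0.        ,  0.        ,  1.        ]])}
top {'vfov': 47.8549436025646, 'cx': 253.22239726143883, 'cy': 192.40095707177957, 'distortion': array([0.04623114, 0.        , 0.        , 0.        , 0.        ]), 'world_from_camera': array([[ 0.01600347,  0.98593462, -0.1663635 ,  0.41839608],
       [-0.99977687,  0.01807322,  0.01093461,  0.01355186],
       [ 0.01378753,  0.16615139,  0.98600386,  1.45617458],
       [ 0.        ,  0.        ,  0.        ,  1.        ]])}
0.025
```

View pics/scene0.png

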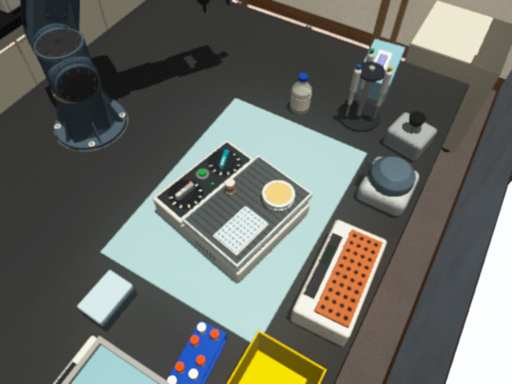

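View pics/top0.png

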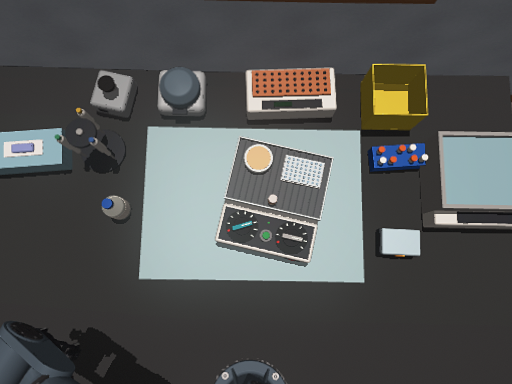

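Run:
```python
import cv2
a=cv2.imread('pics/top0.png');cv2.imwrite('pics/top0z.png',cv2.resize(a[110:260,150:350],None,fx=4,fy=4,interpolation=cv2.INTER_CUBIC))
```

```text
(no output)
```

View pics/top0z.png

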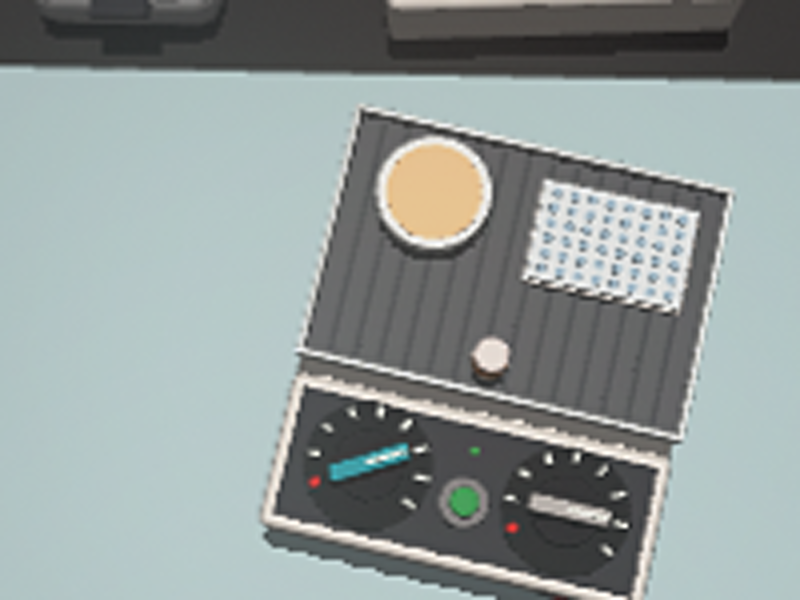

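Run:
```python
import cv2
a=cv2.imread('pics/top0.png');cv2.imwrite('pics/top0zz.png',cv2.resize(a[200:265,210:325],None,fx=6.9,fy=6.9,interpolation=cv2.INTER_CUBIC))
a=cv2.imread('pics/scene0.png');cv2.imwrite('pics/scene0z.png',cv2.resize(a[135:235,145:265],None,fx=6,fy=6,interpolation=cv2.INTER_CUBIC))
```

```text
(no output)
```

View pics/top0zz.png

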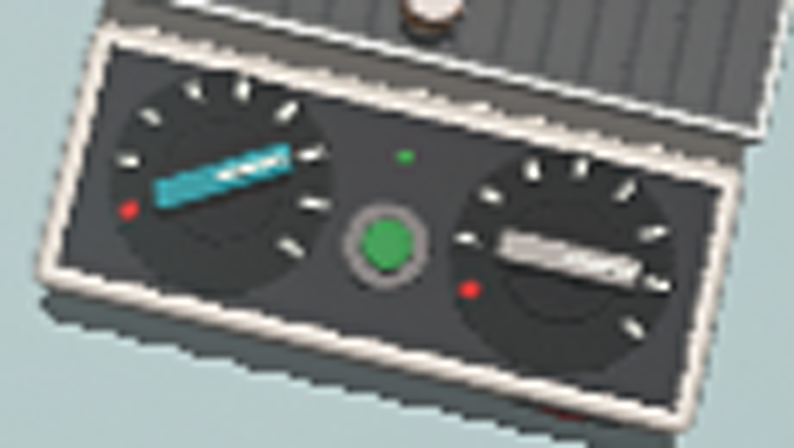

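View pics/scene0z.png

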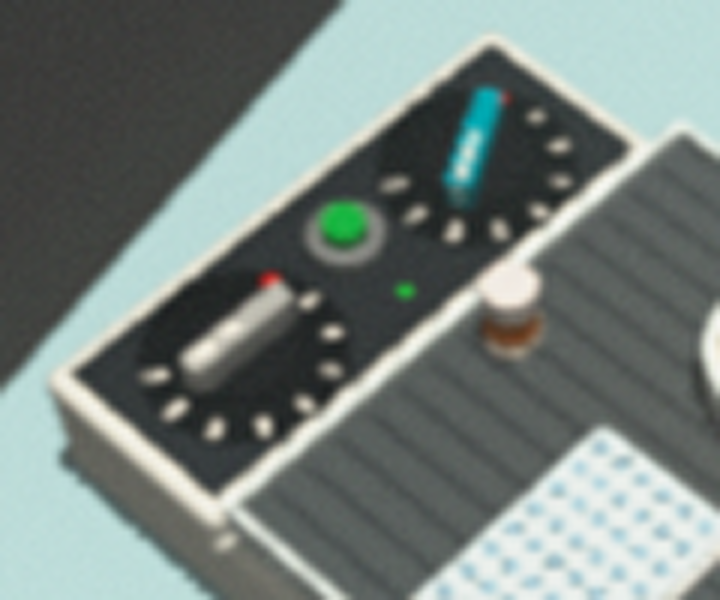

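The top view shows the teal nose (zoom 290,155) at the sixth tick from the red dot. The key is at (387,243), and the grey timer points between its ticks 6 and 7. I'll fit the shaker pose from both pictures.

```bash
cat > h.py <<'E'
import numpy as np,cv2
from scipy.optimize import least_squares
from station import arm
def cam(n):
    i=arm.camera_info(n);f=192/np.tan(np.radians(i['vfov'])/2)
    K=np.array([[f,0,i['cx']],[0,f,i['cy']],[0,0,1]]);T=np.linalg.inv(i['world_from_camera'])
    return K,i['distortion'],T
C={n:cam(n) for n in('scene','top')}
def proj(n,P):
    K,d,T=C[n];P=np.atleast_2d(P)@T[:3,:3].T+T[:3,3]
    P=P*[1,-1,-1]
    return cv2.projectPoints(P.reshape(-1,1,3),np.zeros(3),np.zeros(3),K,d)[0].reshape(-1,2)
def ray(n,uv,z):
    K,d,T=C[n];p=cv2.undistortPoints(np.float64(uv).reshape(-1,1,2),K,d).reshape(-1,2)
    W=np.linalg.inv(T);D=np.c_[p[:,0],-p[:,1],-np.ones(len(p))]@W[:3,:3].T
    return W[:3,3]+D*((z-W[2,3])/D[:,2])[:,None]
def s2w(p,L):
    c,s=np.cos(p[2]),np.sin(p[2]);L=np.atleast_2d(L).astype(float)
    return np.c_[p[0]+c*L[:,0]-s*L[:,1],p[1]+s*L[:,0]+c*L[:,1],L[:,2]]
E
cat > fit.py <<'E'
from h import *
L=np.array([[-.012,0,.107],[.06,.155,.085],[-.065,.155,.085],[-.065,-.155,.085],[.06,-.155,.085]])
ut=(np.array([[387,243],[105,28],[40,278],[688,428],[738,175]])+.5)/6.9-.5+[210,200]
us=(np.array([[343,220],[635,145],[490,38],[55,380],[218,515]])+.5)/6-.5+[145,135]
for w in ((1,0),(0,1),(1,1)):
    f=lambda p:np.r_[w[0]*(proj('top',s2w(p,L))-ut).ravel(),w[1]*(proj('scene',s2w(p,L))-us).ravel()]
    r=least_squares(f,[.45,0,-.2]);print(w,r.x.round(4),r.fun.round(1))
p=r.x
ends=np.array([[158,197],[290,155]]);e=ray('top',(ends+.5)/6.9-.5+[210,200],.112)
d=e[1]-e[0];a=np.arctan2(d[1],d[0])-p[2];print('speed',(120-np.degrees(a))/30, e.mean(0), s2w(p,[[0,.08,.102],[-.012,0,.107],[0,-.08,.1]]))
ends=np.array([[500,240],[640,274]]);e=ray('top',(ends+.5)/6.9-.5+[210,200],.112)
d=e[1]-e[0];a=np.arctan2(d[1],d[0])-p[2];print('timer',(120-np.degrees(a))/30,e.mean(0))
for n,o in (('vial',(272.5,198.5)),):print(n,ray('top',[o],.15))
E
python3 fit.py
```

```text
(1, 0) [ 0.525  -0.0456 -0.2108] [ 0.3 -0.1 -1.5 -1.4 -1.4  0.7  1.   1.4  1.7 -0.8  0.   0.   0.   0.
  0.  -0.  -0.  -0.  -0.   0. ]
(0, 1) [ 0.5227 -0.0445 -0.1925] [-0.   0.  -0.   0.  -0.   0.   0.   0.   0.  -0.  -0.1 -0.   4.2 -0.5
 -1.1 -3.  -2.7 -0.  -0.1  2.3]
(1, 1) [ 0.524  -0.0452 -0.2025] [ 0.2  0.3 -1.8 -0.7 -1.5  1.4  1.1  1.4  1.5 -0.9  0.1  0.3  4.6  0.2
 -0.4 -2.6 -2.6 -0.1 -0.4  2.5]
speed 5.991085750526737 [0.54155915 0.031723   0.112     ] [[ 0.54008838  0.03311856  0.102     ]
 [ 0.51224584 -0.04283401  0.107     ]
 [ 0.50791303 -0.12361289  0.1       ]]
timer 7.03421390847368 [ 0.50787932 -0.12424882  0.112     ]
vial [[ 0.62096261 -0.06013947  0.15      ]]
```

```bash
cat > fit2.py <<'E'
from h import *
T=np.array([[128,210],[128,160],[150,116],[193,90],[242,88],[288,110],[312,153],[315,203],[291,247]])
T2=np.array([[469,289],[465,238],[490,193],[532,168],[580,167],[626,190],[652,232],[656,284],[633,328]])
ut=(np.r_[[[387,243]],T,T2]+.5)/6.9-.5+[210,200]
# scene: timer ticks 0..8, speed ticks 0..8 (partly)
S2=np.array([[270,279],[310,300],[332,332],[331,370],[305,404],[263,427],[215,429],[175,410],[155,375]])
S=np.array([[506,97],[537,116],[560,146],[561,181],[540,211],[500,230],[455,232],[416,215],[395,184]])
us=(np.r_[[[343,220]],S,S2]+.5)/6-.5+[145,135]
def pts(p,r,z):
    a=np.radians(120-30*np.arange(9));c=np.c_[r*np.cos(a),r*np.sin(a),0*a+z]
    return s2w(p,np.r_[[[-.012,0,.107]],c+[0,.08,0],c+[0,-.08,0]])
for w in((1,0),(0,1),(1,1)):
    f=lambda x:np.r_[w[0]*(proj('top',pts(x[:3],x[3],.086))-ut).ravel(),w[1]*(proj('scene',pts(x[:3],x[3],.086))-us).ravel()]
    r=least_squares(f,[.52,-.045,-.2,.043],x_scale=[.01,.01,.05,.01]);print(w,r.x.round(4),np.sqrt(np.mean(r.fun[r.fun!=0]**2)),np.abs(r.fun).max())
    print(s2w(r.x,[[0,.08,.102],[-.012,0,.107],[0,-.08,.1]]).round(4).tolist())
p=r.x
for ends in ([[158,197],[290,155]],[[500,240],[640,274]]):
    e=ray('top',(np.array(ends)+.5)/6.9-.5+[210,200],.112);d=e[1]-e[0];print(((120-np.degrees(np.arctan2(d[1],d[0])-p[2]))/30).round(3),e.mean(0).round(4))
E
python3 fit2.py
```

```text
(1, 0) [ 0.5247 -0.0446 -0.2115  0.0443] 0.10137198486091388 0.212736232010883
[[0.5415, 0.0336, 0.102], [0.5129, -0.0421, 0.107], [0.5079, -0.1228, 0.1]]
(0, 1) [ 0.5225 -0.0433 -0.2177  0.0441] 0.24645026298764022 1.0023750580807018
[[0.5398, 0.0348, 0.102], [0.5108, -0.0407, 0.107], [0.5052, -0.1214, 0.1]]
(1, 1) [ 0.5237 -0.0441 -0.2147  0.0442] 0.3363883048225316 0.903703845527076
[[0.5407, 0.0341, 0.102], [0.5119, -0.0415, 0.107], [0.5066, -0.1223, 0.1]]
5.968 [0.5416 0.0317 0.112 ]
7.011 [ 0.5079 -0.1242  0.112 ]
```

```bash
cat > mv.py <<'E'
from h import *
from scipy.spatial.transform import Rotation as R
A=np.array([.5408,.0341]); YAW=-.213
def rel(targets,s=None):
    """targets: (x,y,z,yaw_deg of tool x) -> rows relative to current pose"""
    s=s or arm.get_state();R0=R.from_quat(s['orientation']);out=[]
    for x,y,z,a in targets:
        a=np.radians(a);Rt=R.from_matrix(np.c_[[np.cos(a),np.sin(a),0],[np.sin(a),-np.cos(a),0],[0,0,-1]])
        sh=R0.inv().apply(np.array([x,y,z])-s['ee_pos'])*1000
        out.append((sh.round(1).tolist(),(R0.inv()*Rt).as_rotvec().round(4).tolist()))
    return out
def push(speed,r=.030,gap=0,lead=6,z=.125):
    th=np.radians(120-30*speed+180)+YAW;u=np.array([np.cos(th),np.sin(th)]);t=np.array([-u[1],u[0]])
    c=A+r*u-(.018+gap)*t
    return (*c,z,np.degrees(th)-90+lead)
E
python3 - <<'E'
from mv import *
print(push(6,gap=.01),rel([push(6,gap=.01,z=.2),push(6,gap=.01)]))
E
```

```text
(np.float64(0.558291356175449), np.float64(0.07122212896836039), 0.125, np.float64(23.79599896371346)) [([-482.3, -259.5, 56.1], [-0.0006, 0.0012, 2.3115]), ([-482.3, -259.4, 131.1], [-0.0006, 0.0012, 2.3115])]
```

Request:
play_rows --steps '[[[-482,-259,56],[0,0,2.31],-1],[[-482,-259,56],[0,0,2.31],-1],[[-482,-259,56],[0,0,2.31],-1],[[-482,-259,56],[0,0,2.31],-1],[[-482,-259,56],[0,0,2.31],-1],[[-482,-259,56],[0,0,2.31],-1],[[-482,-259,56],[0,0,2.31],-1],[[-482,-259,56],[0,0,2.31],-1],[[-482,-259,56],[0,0,2.31],-1],[[-482,-259,56],[0,0,2.31],-1],[[-482,-259,56],[0,0,2.31],-1],[[-482,-259,56],[0,0,2.31],-1],[[-482,-259,56],[0,0,2.31],-1],[[-482,-259,56],[0,0,2.31],-1],[[-482,-259,56],[0,0,2.31],-1],[[-482,-259,56],[0,0,2.31],-1],[[-482,-259,56],[0,0,2.31],-1],[[-482,-259,56],[0,0,2.31],-1],[[-482,-259,56],[0,0,2.31],-1],[[-482,-259,56],[0,0,2.31],-1]]'

```text
time: 2.1
ee_pos: [0.5583, 0.0721, 0.2003]
orientation: [0.978, 0.207, -0.0, -0.0]
ft_force: [-0.0, -0.9, -0.3]
width: -0.001
```

Run:
```python
from mv import *
s=arm.get_state();print(s['time'],s['ee_pos'],s['ft_force'],s['width'],R.from_quat(s['orientation']).as_matrix()[:,0])
print(rel([push(6,gap=.01,z=.2),push(6,gap=.01)]))
for n in("scene","top"):
    im=arm.capture(n)[:,:,::-1]; im=im[60:220,140:300] if n=='scene' else im[140:280,190:340]
    cv2.imwrite(f"pics/{n}1.png",cv2.resize(im,None,fx=3.6,fy=3.6,interpolation=cv2.INTER_CUBIC))
```

```text
2.1 [0.55834652 0.07207964 0.20025235] [-0.02915296 -0.91736101 -0.32704968] -0.001220898567930623 [ 9.13983702e-01  4.05750892e-01 -8.05032071e-05]
[([-0.4, 0.8, 0.3], [-0.0, 0.0001, 0.0025]), ([-0.4, 0.8, 75.3], [-0.0, 0.0001, 0.0025])]
```

View pics/scene1.png

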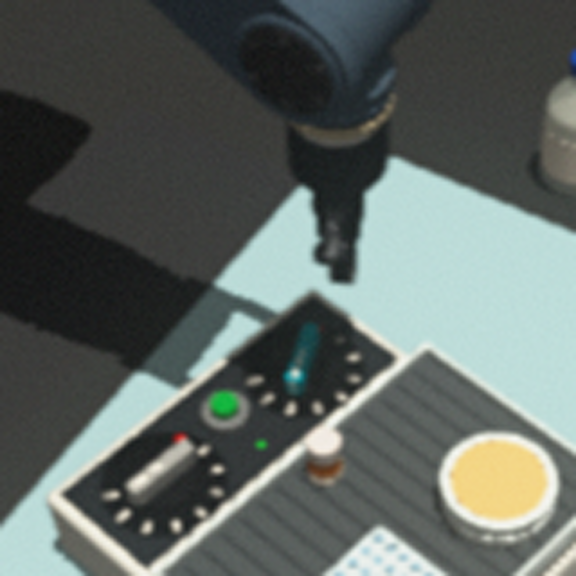

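View pics/top1.png

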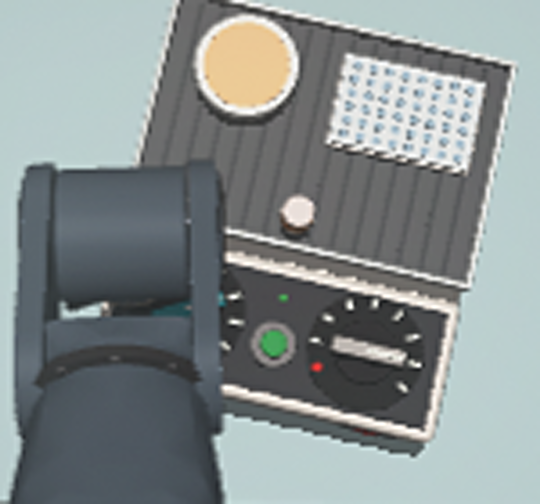

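The shut fingertips (scene zoom 343,278) are above the left end of the dial. The timer and vial are untouched.

Run:
```python
from mv import *
print(proj('scene',[[.5583,.0713,.175]]),(343+.5)/3.6+139.5,(278+.5)/3.6+59.5)
print(proj('scene',[[.5583+a*.9135*.011+b*.4067*.0145,.0713+a*.4067*.011-b*.9135*.0145,.175] for a in(-1,1) for b in(-1,1)]).round(1))
```

```text
[[234.99582554 137.13238358]] 234.91666666666669 136.86111111111111
[[232.  133.1]
 [230.6 140.5]
 [239.4 133.8]
 [238.1 141.2]]
```

Request:
play_rows --steps '[[[0,1,15],[0,0,0],-1],[[0,1,30],[0,0,0],-1],[[0,1,45],[0,0,0],-1],[[0,1,55],[0,0,0],-1],[[0,1,63],[0,0,0],-1],[[0,1,70],[0,0,0],-1],[[0,1,75],[0,0,0],-1],[[0,1,75],[0,0,0],-1]]'

```text
time: 3.0
ee_pos: [0.5586, 0.0711, 0.1249]
orientation: [0.978, 0.207, -0.0, -0.0]
ft_force: [-0.8, 0.3, -0.6]
width: 0.001
```

Run:
```python
from mv import *
s=arm.get_state();print(s['time'],s['ee_pos'],s['ft_force'])
im=arm.capture('scene')[:,:,::-1][100:200,170:290]
cv2.imwrite(f"pics/scene2.png",cv2.resize(im,None,fx=5,fy=5,interpolation=cv2.INTER_CUBIC))
for i in rel([push(v,gap=g) for v,g in [(6,.006),(6,.003),(6,0)]+[(6-k*.06,0) for k in range(1,16)]]): print(i)
```

```text
3.0 [0.55861984 0.07114088 0.12485387] [-0.84589254  0.28850243 -0.64054942]
([-4.4, -0.7, 0.3], [-0.0, 0.0, 0.0014])
([-7.4, -1.0, 0.3], [-0.0, 0.0, 0.0014])
([-10.4, -1.3, 0.3], [-0.0, 0.0, 0.0014])
([-11.3, -2.0, 0.3], [-0.0, 0.0, -0.03])
([-12.2, -2.6, 0.3], [-0.0, 0.0, -0.0614])
([-13.1, -3.2, 0.3], [-0.0, 0.0, -0.0928])
([-14.1, -3.8, 0.3], [-0.0, 0.0, -0.1242])
([-15.0, -4.3, 0.3], [-0.0, 0.0, -0.1556])
([-16.0, -4.8, 0.3], [-0.0, 0.0, -0.1871])
([-17.0, -5.3, 0.3], [-0.0, 0.0, -0.2185])
([-18.0, -5.7, 0.3], [-0.0, 0.0, -0.2499])
([-19.0, -6.1, 0.3], [-0.0, 0.0, -0.2813])
([-20.1, -6.5, 0.3], [-0.0, 0.0, -0.3127])
([-21.1, -6.8, 0.3], [-0.0, 0.0, -0.3441])
([-22.2, -7.1, 0.3], [-0.0, 0.0, -0.3756])
([-23.2, -7.4, 0.3], [-0.0, 0.0, -0.407])
([-24.3, -7.7, 0.3], [-0.0, 0.0, -0.4384])
([-25.4, -7.9, 0.3], [-0.0, 0.0, -0.4698])
```

View pics/scene2.png

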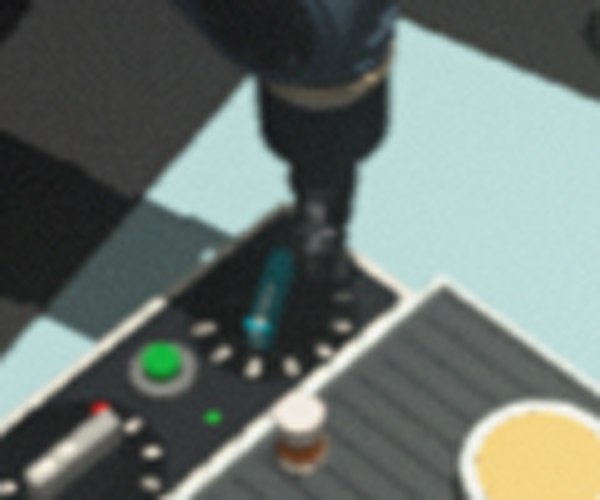

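The finger stands beside the bar's tail (scene zoom 320,250), on the deck side, without touching it. I'll push now.

Request:
play_rows --steps '[[[-4.4,-0.7,0],[0,0,0],-1],[[-7.4,-1,0],[0,0,0],-1],[[-10.4,-1.3,0],[0,0,0],-1],[[-11.3,-2,0],[0,0,-0.03],-1],[[-12.2,-2.6,0],[0,0,-0.06],-1],[[-13.1,-3.2,0],[0,0,-0.09],-1],[[-14.1,-3.8,0],[0,0,-0.12],-1],[[-15,-4.3,0],[0,0,-0.155],-1],[[-16,-4.8,0],[0,0,-0.185],-1]]'

```text
time: 3.95
ee_pos: [0.5421, 0.0691, 0.1254]
orientation: [0.955, 0.298, -0.0, -0.0]
ft_force: [1.8, -0.4, 0.4]
width: 0.0
```

Run:
```python
from mv import *
s=arm.get_state();print(s['time'],s['ee_pos'],s['ft_force'],s['ft_torque'])
im=arm.capture('scene')[:,:,::-1][100:200,170:290]
cv2.imwrite(f"pics/scene3.png",cv2.resize(im,None,fx=5,fy=5,interpolation=cv2.INTER_CUBIC))
print(push(5.64))
for i in rel([push(5.64-k*.06) for k in range(0,21)]): print(i)
```

```text
3.95 [0.54212639 0.0691076  0.12539068] [ 1.8162399  -0.44175481  0.39116673] [ 0.12448766 -0.22900284  0.03595427]
(np.float64(0.5422453788333732), np.float64(0.0690558418583795), 0.125, np.float64(34.59599896371347))
([0.3, 0.3, 0.3], [-0.0003, 0.0005, 0.0022])
([-0.6, -0.3, 0.3], [-0.0003, 0.0005, -0.0292])
([-1.5, -1.0, 0.3], [-0.0004, 0.0005, -0.0606])
([-2.4, -1.6, 0.3], [-0.0004, 0.0005, -0.092])
([-3.3, -2.1, 0.3], [-0.0004, 0.0005, -0.1234])
([-4.3, -2.7, 0.3], [-0.0004, 0.0005, -0.1548])
([-5.3, -3.2, 0.3], [-0.0004, 0.0005, -0.1863])
([-6.3, -3.6, 0.3], [-0.0004, 0.0005, -0.2177])
([-7.3, -4.1, 0.3], [-0.0004, 0.0005, -0.2491])
([-8.3, -4.5, 0.3], [-0.0004, 0.0005, -0.2805])
([-9.3, -4.9, 0.3], [-0.0004, 0.0005, -0.3119])
([-10.4, -5.2, 0.3], [-0.0004, 0.0004, -0.3433])
([-11.4, -5.5, 0.3], [-0.0004, 0.0004, -0.3748])
([-12.5, -5.8, 0.3], [-0.0004, 0.0004, -0.4062])
([-13.6, -6.0, 0.3], [-0.0004, 0.0004, -0.4376])
([-14.6, -6.2, 0.3], [-0.0005, 0.0004, -0.469])
([-15.7, -6.4, 0.3], [-0.0005, 0.0004, -0.5004])
([-16.8, -6.6, 0.3], [-0.0005, 0.0004, -0.5318])
([-17.9, -6.7, 0.3], [-0.0005, 0.0004, -0.5633])
([-19.0, -6.7, 0.3], [-0.0005, 0.0004, -0.5947])
([-20.1, -6.8, 0.3], [-0.0005, 0.0004, -0.6261])
```

View pics/scene3.png

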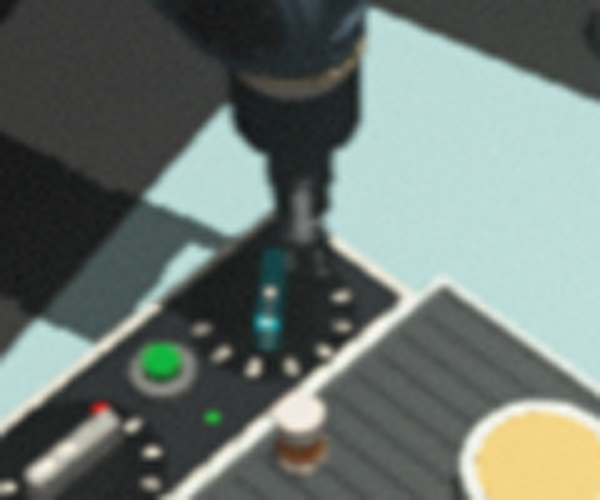

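The bar is turning: its nose has moved from about (258,335) to (268,335) under about 2 N of force.

Request:
play_rows --steps '[[[-1,-0.6,0],[0,0,-0.03],-1],[[-1.8,-1.2,0],[0,0,-0.06],-1],[[-2.7,-1.8,0],[0,0,-0.09],-1],[[-3.6,-2.4,0],[0,0,-0.125],-1],[[-4.6,-3,0],[0,0,-0.155],-1],[[-5.6,-3.5,0],[0,0,-0.185],-1],[[-6.6,-3.9,0],[0,0,-0.22],-1],[[-7.6,-4.4,0],[0,0,-0.25],-1],[[-8.6,-4.8,0],[0,0,-0.28],-1],[[-9.6,-5.2,0],[0,0,-0.31],-1],[[-10.7,-5.5,0],[0,0,-0.345],-1],[[-11.7,-5.8,0],[0,0,-0.375],-1],[[-12.8,-6.1,0],[0,0,-0.405],-1],[[-13.9,-6.3,0],[0,0,-0.435],-1],[[-14.9,-6.5,0],[0,0,-0.47],-1],[[-16,-6.7,0],[0,0,-0.5],-1]]'

```text
time: 5.6
ee_pos: [0.525, 0.0657, 0.1252]
orientation: [0.851, 0.524, -0.0, -0.0]
ft_force: [0.7, 2.0, 0.4]
width: -0.0
```

Run:
```python
from mv import *
s=arm.get_state();print(s['time'],s['ee_pos'],s['ft_force'],s['ft_torque'])
im=arm.capture('scene')[:,:,::-1][100:200,170:290]
cv2.imwrite(f"pics/scene4.png",cv2.resize(im,None,fx=5,fy=5,interpolation=cv2.INTER_CUBIC))
print(push(4.68))
for i in rel([push(4.68-k*.06) for k in range(0,21)]): print(i)
```

```text
5.6 [0.52503013 0.06571446 0.12516868] [0.65174161 2.04838649 0.37825496] [ 0.25420607 -0.24099757  0.02653132]
(np.float64(0.5252264898802861), np.float64(0.06542835429050128), 0.125, np.float64(63.39599896371348))
([0.0, 0.4, 0.1], [-0.0005, 0.0001, -0.0007])
([-0.9, -0.2, 0.1], [-0.0005, 0.0001, -0.0321])
([-1.8, -0.9, 0.1], [-0.0005, 0.0001, -0.0635])
([-2.7, -1.5, 0.1], [-0.0005, 0.0001, -0.095])
([-3.7, -2.0, 0.1], [-0.0006, 0.0001, -0.1264])
([-4.6, -2.5, 0.1], [-0.0006, 0.0001, -0.1578])
([-5.6, -3.0, 0.1], [-0.0006, 0.0001, -0.1892])
([-6.6, -3.5, 0.1], [-0.0006, 0.0001, -0.2206])
([-7.6, -3.9, 0.1], [-0.0006, 0.0001, -0.252])
([-8.6, -4.4, 0.1], [-0.0006, 0.0001, -0.2835])
([-9.7, -4.7, 0.1], [-0.0006, 0.0001, -0.3149])
([-10.7, -5.1, 0.1], [-0.0006, 0.0, -0.3463])
([-11.8, -5.4, 0.1], [-0.0006, 0.0, -0.3777])
([-12.8, -5.6, 0.1], [-0.0006, 0.0, -0.4091])
([-13.9, -5.9, 0.1], [-0.0006, 0.0, -0.4405])
([-15.0, -6.1, 0.1], [-0.0006, 0.0, -0.4719])
([-16.1, -6.3, 0.1], [-0.0006, -0.0, -0.5034])
([-17.1, -6.4, 0.1], [-0.0006, -0.0, -0.5348])
([-18.2, -6.5, 0.1], [-0.0006, -0.0, -0.5662])
([-19.3, -6.6, 0.1], [-0.0006, -0.0, -0.5976])
([-20.4, -6.6, 0.1], [-0.0006, -0.0, -0.629])
```

View pics/scene4.png

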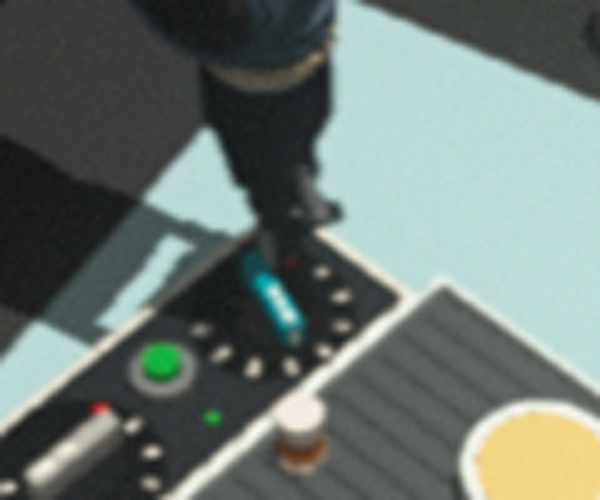

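The nose is now just past tick 5 (291,367) toward 4, as planned. I'll keep going.

Request:
play_rows --steps '[[[-0.9,-0.4,0],[0,0,-0.03],-1],[[-1.8,-1,0],[0,0,-0.063],-1],[[-2.7,-1.6,0],[0,0,-0.095],-1],[[-3.7,-2.2,0],[0,0,-0.126],-1],[[-4.6,-2.7,0],[0,0,-0.158],-1],[[-5.6,-3.2,0],[0,0,-0.19],-1],[[-6.6,-3.7,0],[0,0,-0.22],-1],[[-7.6,-4.1,0],[0,0,-0.252],-1],[[-8.6,-4.5,0],[0,0,-0.284],-1],[[-9.7,-4.9,0],[0,0,-0.315],-1],[[-10.7,-5.3,0],[0,0,-0.346],-1],[[-11.8,-5.6,0],[0,0,-0.378],-1],[[-12.8,-5.8,0],[0,0,-0.41],-1],[[-13.9,-6,0],[0,0,-0.44],-1],[[-15,-6.2,0],[0,0,-0.472],-1],[[-15.5,-6.3,0],[0,0,-0.487],-1],[[-16.1,-6.4,0],[0,0,-0.503],-1]]'

```text
time: 7.35
ee_pos: [0.512, 0.0542, 0.1252]
orientation: [0.695, 0.719, -0.0, -0.0]
ft_force: [-0.0, 3.3, 0.0]
width: 0.004
```

Run:
```python
from mv import *
s=arm.get_state();print(s['time'],s['ee_pos'],s['ft_force'],s['ft_torque'])
im=arm.capture('scene')[:,:,::-1][100:200,170:290]
cv2.imwrite(f"pics/scene5.png",cv2.resize(im,None,fx=5,fy=5,interpolation=cv2.INTER_CUBIC))
print(push(3.72))
for i in rel([push(3.72-k*.06) for k in range(0,12)]): print(i)
```

```text
7.35 [0.51200143 0.05415171 0.12518105] [-0.01812913  3.2938579   0.03730533] [0.34245898 0.06260385 0.02711539]
(np.float64(0.5120602792673548), np.float64(0.05405065042071473), 0.125, np.float64(92.19599896371344))
([0.0, 0.1, 0.2], [-0.0007, -0.0, -0.0028])
([-0.9, -0.5, 0.2], [-0.0007, -0.0, -0.0342])
([-1.8, -1.2, 0.2], [-0.0007, -0.0001, -0.0656])
([-2.7, -1.7, 0.2], [-0.0007, -0.0001, -0.0971])
([-3.7, -2.3, 0.2], [-0.0007, -0.0001, -0.1285])
([-4.6, -2.8, 0.2], [-0.0007, -0.0001, -0.1599])
([-5.6, -3.3, 0.2], [-0.0007, -0.0001, -0.1913])
([-6.6, -3.8, 0.2], [-0.0007, -0.0001, -0.2227])
([-7.6, -4.2, 0.2], [-0.0007, -0.0001, -0.2541])
([-8.6, -4.6, 0.2], [-0.0007, -0.0001, -0.2856])
([-9.7, -5.0, 0.2], [-0.0006, -0.0001, -0.317])
([-10.7, -5.3, 0.2], [-0.0006, -0.0001, -0.3484])
```

View pics/scene5.png

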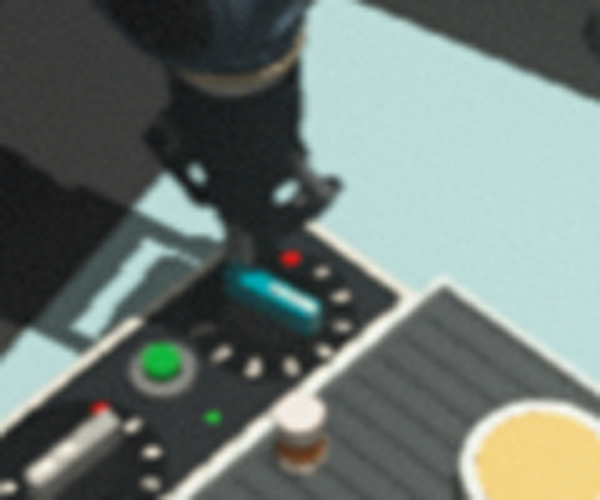

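The nose (318,318) is between ticks 4 (324,352) and 3 (343,326) with 3.3 N on it, so it's close to the half-way snap. I'll push to about 3.2, then back off.

Request:
play_rows --steps '[[[-0.9,-0.5,0],[0,0,-0.034],-1],[[-1.8,-1.2,0],[0,0,-0.066],-1],[[-2.7,-1.7,0],[0,0,-0.097],-1],[[-3.7,-2.3,0],[0,0,-0.128],-1],[[-4.6,-2.8,0],[0,0,-0.16],-1],[[-5.6,-3.3,0],[0,0,-0.19],-1],[[-6.6,-3.8,0],[0,0,-0.223],-1],[[-7.6,-4.2,0],[0,0,-0.254],-1],[[-7.6,-4.2,0],[0,0,-0.254],-1]]'

```text
time: 8.3
ee_pos: [0.5082, 0.0461, 0.1253]
orientation: [0.598, 0.801, -0.0, -0.0]
ft_force: [1.2, 0.2, 0.4]
width: 0.003
```

Run:
```python
from mv import *
s=arm.get_state();print(s['time'],s['ee_pos'],s['ft_force'],s['ft_torque'])
im=arm.capture('scene')[:,:,::-1][100:200,170:290]
cv2.imwrite(f"pics/scene6.png",cv2.resize(im,None,fx=5,fy=5,interpolation=cv2.INTER_CUBIC))
print(push(3.24))
b=push(3.24,gap=.01)
k=s2w([.5237,-.0441,YAW],[[-.012,0,.107]])[0]; print(k)
for i in rel([b,(*b[:2],.19,b[3]),(*k[:2],.19,b[3])]): print(i)
```

```text
8.3 [0.50818879 0.04608969 0.12527376] [1.24920438 0.23284593 0.36856116] [-0.07185679 -0.00416638  0.02402522]
(np.float64(0.5080016654408275), np.float64(0.046276586144917156), 0.125, np.float64(106.59599896371347))
[ 0.51197119 -0.04156328  0.107     ]
([10.1, 0.8, 0.3], [-0.0002, 0.0001, -0.0026])
([10.1, 0.8, -64.7], [-0.0002, 0.0001, -0.0026])
([-85.2, -21.3, -64.7], [-0.0002, 0.0001, -0.0026])
```

View pics/scene6.png

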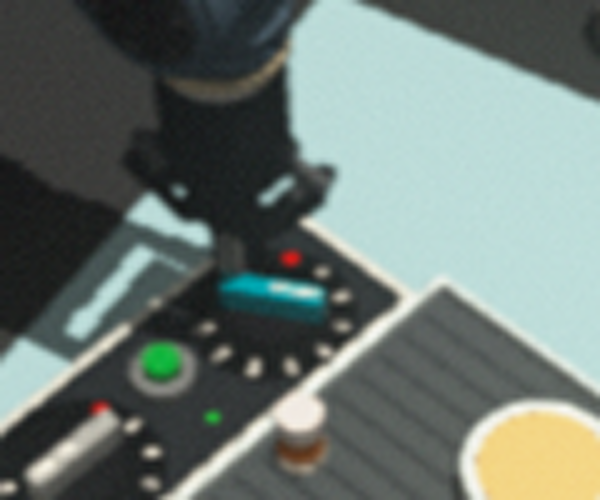

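The bar has snapped on: its nose (322,297) now points along tick 3, and the force has dropped. I'll back off, lift, and go over the key.

Request:
play_rows --steps '[[[5,0.5,0],[0,0,0],-1],[[10,1,0],[0,0,0],-1],[[10,1,-20],[0,0,0],-1],[[10,1,-45],[0,0,0],-1],[[10,1,-65],[0,0,0],-1],[[-25,-7,-65],[0,0,0],-1],[[-60,-15,-65],[0,0,0],-1],[[-85,-21,-65],[0,0,0],-1],[[-85.2,-21.3,-65],[0,0,0],-1],[[-85.2,-21.3,-65],[0,0,0],-1]]'

```text
time: 9.35
ee_pos: [0.512, -0.0412, 0.1902]
orientation: [0.599, 0.801, 0.0, -0.0]
ft_force: [-0.8, 0.2, -0.2]
width: 0.0
```

Run:
```python
from mv import *
s=arm.get_state();print(s['time'],s['ee_pos'],s['ft_force'],s['ft_torque'])
im=arm.capture('scene')[:,:,::-1];cv2.imwrite('pics/scene7raw.png',im)
cv2.imwrite(f"pics/scene7.png",cv2.resize(im[100:220,150:270],None,fx=5,fy=5,interpolation=cv2.INTER_CUBIC))
im=arm.capture('top')[:,:,::-1][200:265,210:325]
cv2.imwrite(f"pics/top7.png",cv2.resize(im,None,fx=6.9,fy=6.9,interpolation=cv2.INTER_CUBIC))
for sp in (2.5,3,3.5,4):
    a=np.radians(120-30*sp);print(sp,((proj('scene',s2w([.5237,-.0441,YAW],[[.033*np.cos(a),.08+.033*np.sin(a),.112],[-.031*np.cos(a),.08-.031*np.sin(a),.112]]))-[150,100]+.5)*5-.5).round())
k=s2w([.5237,-.0441,YAW],[[-.012,0,.107]])[0]
for i in rel([(*k[:2],z+.025,np.degrees(np.arctan2(*R.from_quat(s['orientation']).as_matrix()[[1,0],0]))) for z in (.115,.107,.101)]): print(i)
```

```text
9.35 [ 0.51196101 -0.04120128  0.19023357] [-0.76831275  0.18137037 -0.16047637] [-0.00794055  0.02727292 -0.01010335]
2.5 [[427. 285.]
 [320. 288.]]
3 [[425. 296.]
 [322. 278.]]
3.5 [[420. 307.]
 [327. 268.]]
4 [[411. 316.]
 [336. 260.]]
([-1.0, -0.3, 50.2], [-0.0002, -0.0002, 0.0017])
([-1.0, -0.3, 58.2], [-0.0002, -0.0002, 0.0017])
([-1.0, -0.3, 64.2], [-0.0002, -0.0002, 0.0017])
```

View pics/scene7.png

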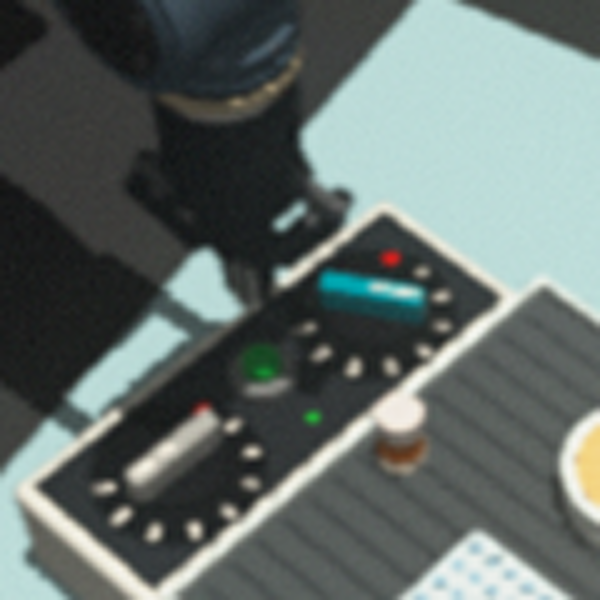

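View pics/top7.png

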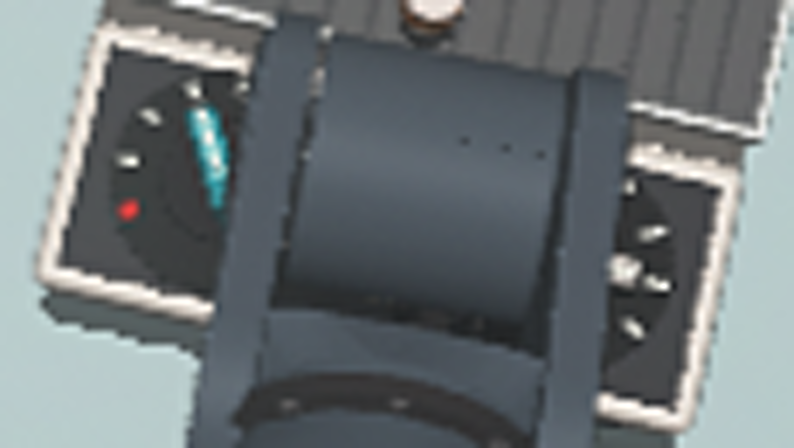

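The teal bar's nose is at tick 3 in both views: top (200,112) towards tick (193,90), and scene nose (424,293) against a predicted (425,296). The timer is unchanged. I'll press the key now.

Request:
play_rows --steps '[[[-1,0,20],[0,0,0],-1],[[-1,0,40],[0,0,0],-1],[[-1,0,50],[0,0,0],-1],[[-1,0,55],[0,0,0],-1],[[-1,0,58],[0,0,0],-1],[[-1,0,60],[0,0,0],-1],[[-1,0,62],[0,0,0],-1],[[-1,0,63],[0,0,0],-1],[[-1,0,63.5],[0,0,0],-1],[[-1,0,63.5],[0,0,0],-1]]'

```text
time: 10.45
ee_pos: [0.5126, -0.0423, 0.1271]
orientation: [0.598, 0.801, 0.0, 0.0]
ft_force: [-0.7, 3.2, 3.1]
width: 0.003
```

Request:
play_rows --steps '[[[0,0,0.5],[0,0,0],-1],[[0,0,1],[0,0,0],-1],[[0,0,1.5],[0,0,0],-1],[[0,0,1.5],[0,0,0],-1]]'

```text
time: 10.85
ee_pos: [0.5126, -0.0423, 0.1259]
orientation: [0.598, 0.801, 0.0, 0.0]
ft_force: [-1.7, 3.9, 11.4]
width: -0.001
```

Run:
```python
from mv import *
s=arm.get_state();print(s['time'],s['ee_pos'],s['ft_force'],s['ft_torque'],s['width'])
im=arm.capture('scene')[:,:,::-1]
cv2.imwrite(f"pics/scene8.png",cv2.resize(im[100:220,150:270],None,fx=5,fy=5,interpolation=cv2.INTER_CUBIC))
```

```text
10.85 [ 0.51263463 -0.04230713  0.12592045] [-1.70371218  3.8558724  11.37146368] [0.74183906 0.34741831 0.03077992] -0.0005321823573272713
```

View pics/scene8.png

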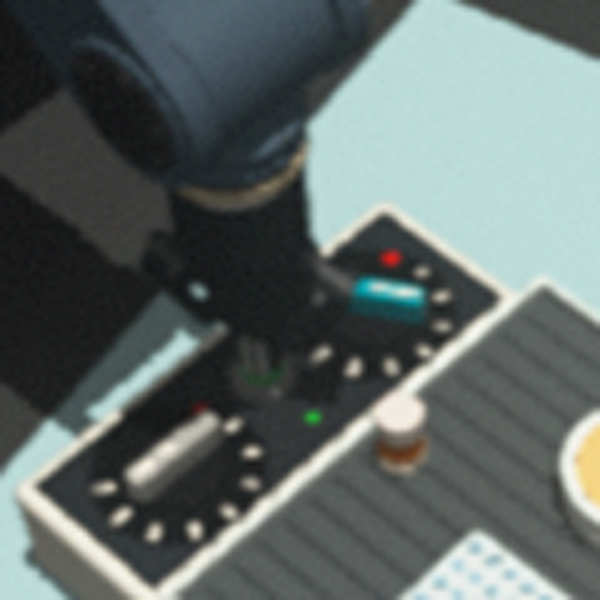

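The force is 11 N, well over the 5 N spring, at tip height 101 mm, which is the key's bottom. I'll go half a millimetre further to confirm the stop, then lift clear.

Request:
play_rows --steps '[[[0,0,0.5],[0,0,0],-1],[[0,0,0.5],[0,0,0],-1]]'

```text
time: 11.1
ee_pos: [0.5127, -0.0423, 0.1258]
orientation: [0.598, 0.801, 0.0, 0.0]
ft_force: [-4.6, 5.3, 16.6]
width: -0.001
```

Request:
play_rows --steps '[[[0,0,-2],[0,0,0],-1],[[0,0,-5],[0,0,0],-1],[[0,0,-10],[0,0,0],-1],[[0,0,-30],[0,0,0],-1],[[0,0,-70],[0,0,0],-1],[[0,0,-110],[0,0,0],-1],[[-20,40,-130],[0,0,0],-1],[[-40,80,-150],[0,0,0],-1],[[-60,120,-150],[0,0,0],-1],[[-60,150,-150],[0,0,0],-1],[[-60,180,-150],[0,0,0],-1],[[-60,180,-150],[0,0,0],-1],[[-60,180,-150],[0,0,0],-1]]'

```text
time: 12.4
ee_pos: [0.7016, -0.0489, 0.2739]
orientation: [0.598, 0.801, -0.001, -0.001]
ft_force: [-0.4, 0.7, 0.6]
width: 0.001
```

Run:
```python
from mv import *
s=arm.get_state();print(s['time'],s['ee_pos'],s['ft_force'])
im=arm.capture('scene')[:,:,::-1]
cv2.imwrite(f"pics/scene9.png",cv2.resize(im[100:260,140:330],None,fx=4,fy=4,interpolation=cv2.INTER_CUBIC))
im=arm.capture('top')[:,:,::-1]
cv2.imwrite(f"pics/top9.png",im)
```

```text
12.4 [ 0.70164745 -0.04891018  0.27386994] [-0.40000427  0.72506017  0.641602  ]
```

View pics/scene9.png

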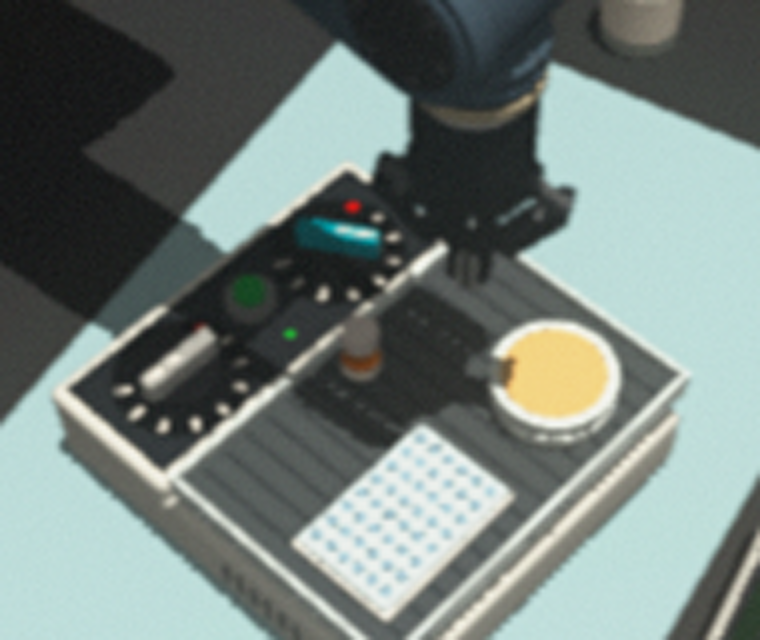

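View pics/top9.png

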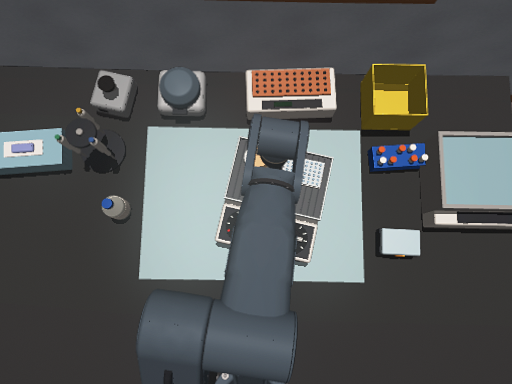

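I misjudged the tool y sign on the retreat and ended over the deck. The tip stayed high (0.21 m or more, against a vial top of 0.15 m) and touched nothing. I'll swing clear to the left for an unobstructed check.

Request:
play_rows --steps '[[[40,-20,-15],[0,0,0],-1],[[80,-40,-15],[0,0,0],-1],[[120,-60,-15],[0,0,0],-1],[[160,-85,-15],[0,0,0],-1],[[200,-105,-15],[0,0,0],-1],[[240,-125,-15],[0,0,0],-1],[[280,-150,-15],[0,0,0],-1],[[320,-170,-15],[0,0,0],-1],[[370,-200,-15],[0,0,0],-1],[[370,-200,-15],[0,0,0],-1],[[370,-200,-15],[0,0,0],-1],[[370,-200,-15],[0,0,0],-1]]'

```text
time: 13.7
ee_pos: [0.4056, 0.2484, 0.2901]
orientation: [0.598, 0.801, 0.0, 0.0]
ft_force: [0.0, -0.2, 0.3]
width: -0.0
```

Run:
```python
from mv import *
s=arm.get_state();print(s['time'],s['ee_pos'],s['ft_force'])
im=arm.capture('scene')[:,:,::-1]
cv2.imwrite(f"pics/scene10.png",cv2.resize(im[135:235,145:265],None,fx=6,fy=6,interpolation=cv2.INTER_CUBIC))
im=arm.capture('top')[:,:,::-1]
cv2.imwrite(f"pics/top10.png",cv2.resize(im[110:280,150:350],None,fx=4,fy=3.5,interpolation=cv2.INTER_CUBIC) if 0 else cv2.resize(im[130:270,200:340],None,fx=4.2,fy=4.2,interpolation=cv2.INTER_CUBIC))
a=cv2.imread('pics/top0.png').astype(int);d=np.abs(a-im).max(2)
cv2.imwrite('pics/diff10.png',np.clip(d*3,0,255).astype(np.uint8))
```

```text
13.7 [0.40561576 0.24841177 0.29006016] [ 0.01167878 -0.22244146  0.25079105]
```

View pics/scene10.png

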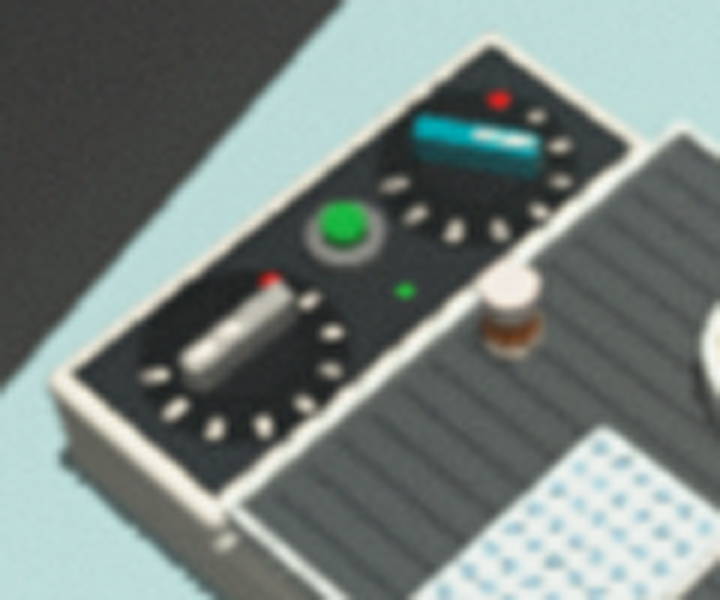

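View pics/top10.png

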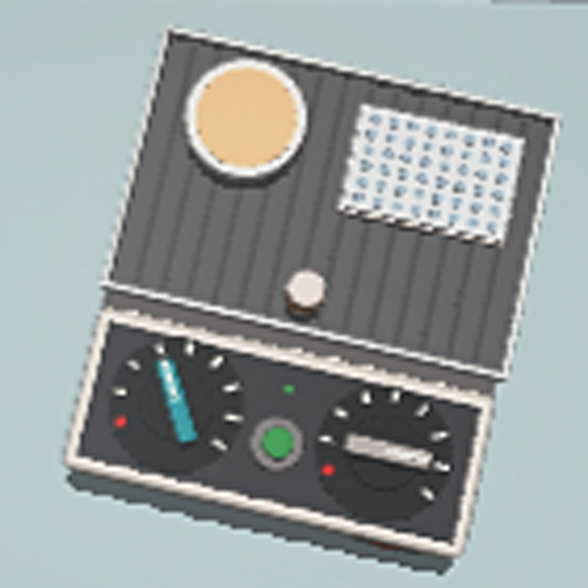

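View pics/diff10.png

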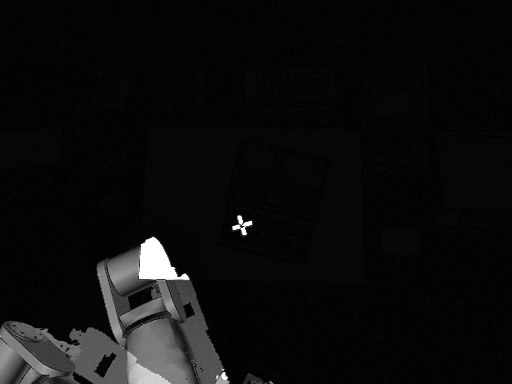

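The nose (top zoom 165,368) points at the third white tick (160,350). The key (343,220 in the scene zoom) is back up, and the difference image shows only the teal bar and the arm changed.

Run:
```python
from station import arm
print(arm.job_done())
```

```text
the job is handed in; nothing more can be done
None
```

The speed selector now sits in click 3 and the start key has been pressed right down and let back up. I handed the job in at about 13.8 s of the 38 s allowed.

- **Selector:** I pushed the tail end of the teal bar with the shut fingertips, anticlockwise from speed 6, without pinching it. The measured force was about 3 N at most at the points I read it. It snapped on into click 3, and both cameras confirmed it before I pressed the key and again at the end.
- **Start key:** I pressed it with the shut fingertips until it stopped at tip height 101 mm. The force there rose to about 17 N, well past the 5 N spring. The last picture shows it back at its starting height.
- **Everything else:** Comparing the top view from before and after, only the teal bar and the arm had changed. The timer still reads 7, and the plate, dishes, vial and bench items were not moved.

On the retreat from the key I got one direction's sign wrong, so the gripper first went over the deck. It stayed at least 60 mm above the vial and touched nothing. No checks failed; the two cameras' fits of the shaker's position differed by about 2 mm, and I used a position between them.

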